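# Load a tube rack under the shaker's spring flap

### The arm

A 6-joint arm with a two-finger parallel gripper is mounted at the origin on the work surface. World frame = base frame: x ahead of the robot, y to its left, z up, the work surface at z = 0. Lengths are in mm, angles in rad, forces in N, time in s.
With the tool pointing down it reaches from about 350 to 975 mm from the base axis. Payload 7.1 kg.
Tool frame: the origin (TCP) lies at the very end of the fingers, on their centre line; the grasp point (between the pads) lies 19 mm behind it; z points along the fingers, y is the direction in which the jaws open and shut (so a half turn about z gives the same grasp; the last joint's range is limited). The gripper opens to 88 mm and grips with 3 to 60 N. Pads are 20 mm wide; open, the fingers measure 115 mm over their backs; the gripper's body (75 mm by 178 mm) begins 61 mm behind the grasp point.
Start: joints at [-1.214, 0.423, 1.63, -0, 1.089, -0.019], TCP at [229.402, -581.36, 222.675] pointing down, gripper open.
Joint ranges: [-3, 3], [-0.9, 2.11], [0.09, 2.58], [-1.31, 4.45], [0.11, 2.69], [-2.54, 2.54]. Speed limits (rad/s): [2.39, 2.39, 3.01, 3.14, 3.14, 3.14].

### API

Orientations are given as a rotation vector (axis times angle).
In Python, from workcell import monitor, vision, order, find_in, regions_of, place_of gives the robot as it stands. The module is installed in compiled form; this text tells all that it offers.
- The arm moves only by the tool carry_out, never from a script. Its argument "targets" is a list of rows, each a list of 3 entries, a list of its own where there are three numbers: the turn, a rotation vector about the world's x, y, z in degrees, then the shift along the world's x, y, z in mm, then the finger opening in mm, from 0 to 87.8. In form: [[[rx, ry, rz], [x, y, z], hand], ...]. A call has 1 to 10 rows; each row is the pose to reach, as a shift and turn from the pose commanded when the call began; what a row does not reach only later rows make up. A row lasts 1/12 s, in which the tool goes at most 41.7 mm and 7.16 degrees, less where a joint would pass 70% of its speed; a pose out of reach is approached as far as the arm can. A call with a gripper value outside its range is refused whole. The fingers move at their own pace and stop on an object; the grip force is fixed at half the most. Time passes only in rows, so rows that repeat a pose let the fingers close. It gives the time, the measured TCP pose, the force and the opening at its end, in the units of the state.
- monitor.get_obs(): the state, without advancing time (a new reading comes with each control period).
- vision.get_image(name): name is "scene" or "top"; returns the picture (400x640x3 uint8, red, green, blue); there is no depth.
- vision.camera_model(name): a dict with "K" (3x3 intrinsics, pixels), "rvec" (rotation vector, rad) and "tvec" (3), from world to camera coordinates, as OpenCV has them. Camera axes: x right, y down, z forward; pixel columns grow to the right and rows downward; lengths in mm; the calibration is good to about 2 mm. A picture is of the moment at which its call begins. camera_model takes no time and is no camera call.
- order.close_job(): hands the job in, once; it reports no verdict.
Trained networks look in the newest picture that a camera, given by its name, has taken for a name from the list of things; names that differ only in an ending like _2 or _b are one class to them, and where a whole thing is asked for, a point or a joint stands for the part that bears it (a point fixed in the world has none). Each returns a list of dicts, best first, with "confidence" (0 to 1); they miss things now and then, are a little off and sometimes report something else, mostly with a low value. They report only what shows in the picture. A call takes as long as a camera call. They do not tell look-alikes from the thing itself.
- find_in(query, camera): "point" ([x, y, z] in mm, in the coordinates of the camera as it stood for that picture, good to about 4 mm: the middle of the surface that is visible of it).
- regions_of(query, camera): "mask" (400x640 bool, what is visible of it).
- place_of(query, camera): "point" ([x, y, z] in mm, in the coordinates of the camera as it stood for that picture, good to about 4 mm: a listed point, or the origin of a listed thing).
The state is a dict: "t": time; "qpos": joint angles; "qvel": joint speeds; "joint_torque": joint torques, N m; "ee_pos": TCP position; "orientation": TCP orientation; "ft_force": force on the tool from outside, world axes, zero at the start; "moment": the same for the moment, N m; "width": finger opening in mm.
Only numpy, scipy, OpenCV 4.12 (cv2) and the standard library are available. Lean on these libraries where they do the work, as an engineer would, in place of code of your own. Each camera call takes 0.05 s, during which the arm holds its last target.

### The job

Load the yellow tube rack into the shaker nest without grasping or lifting anything: press the orange paddle down with one fingertip so that the spring flap opens, and while you hold it open push the rack along its lane with the other finger, under the flap, until it is fully home against the end stop. Then let go of the paddle so that the flap closes onto the bare strip on top of the rack, and draw clear. The flap must not touch the tube caps, and the other things on the bench are to be left alone.

Things in the scene. Friction and masses are not known exactly. Their poses are not given: they have to be found in the camera images.
- nest: fixed loading nest with a straight lane. Origin on the bench top, on the lane's centre line, straight below the flap's hinge axis (which runs along y at z = 18 mm). x: the way the rack is pushed, roughly away from the robot; y: left across the lane; z up. Aluminium base plate, x -170 to 170, y -61 to 121 mm; its top, the lane floor, is at z = 6 mm
- lane_end (a point): point on the lane floor at the near face of the end stop, on the lane's centre line (x = 105, z = 6 mm of the nest; axes as the nest's). The end stop is a white housing with a green lamp, top at z = 56 mm. White fences 6 mm thick border the lane from x = -170 mm to here, inner faces at y = -45 and 45 mm, tops at z = 22 mm
- rack_center (a point): centre, half-way up, of the yellow tube rack that stands loose in the lane: 140 mm long (x, down the lane), 84 mm wide, 28 mm high without caps, so its top is at z = 34 mm of the nest; about 0.2 to 0.4 kg. Fully home, its front against the end stop, this point is at x = 35 mm of the nest; it starts 50 to 100 mm short of that
- rack: the yellow rack's frame: origin at the centre of its underside, x down the lane, ends at x = -70 and 70 mm. The rear end, which faces the robot, is a plain upright face
- cap_row (a point): middle of the top of the front row of tube caps: white, red-dotted caps fixed in the yellow rack, 5 mm above its top, 60 mm ahead of its centre. In the frame of rack this row of four covers x = 54 to 66 mm; then comes a bare strip from x = 54 back to 20 mm, where the flap is meant to rest, then four rows of caps from x = 20 to -46 mm
- flap (a joint): angle of the orange spring-closed flap (lip and paddle are one rigid part), rad. 0: shut, lip across the lane, 3 mm above its floor. 0.57: fully open, paddle level, lip 44 mm above the floor, 11 mm over the caps. About 0.34: lip resting on the rack's bare strip. Let go, it springs shut (0.1 N m shut, 0.2 N m open). Pushing the rack against the shut flap does not open it
- lip_edge (a point): middle of the lower edge of the flap's lip: an orange cross plate, 84 mm wide, 31 mm high, with a black rubber rod 8 mm thick along its lower edge; it turns with the flap about the hinge axis. Flap shut: this point is at x = 75, z = 9 mm of the nest, the rod's near face at x = 71 mm. Fully open, no part of the lip comes nearer than x = 45 mm of the nest
- paddle_mid (a point): middle of the top face of the flap's ribbed orange thumb paddle, left of the lane: plate 115 (along x) x 60 x 5 mm, 30 to 145 mm from the hinge axis, y = 57 to 117 mm of the nest. Flap shut: it slopes up towards the robot, near end 98 mm above the bench at x = -121 mm. Fully pressed: level, top 20.5 mm above the bench; a fingertip can slide along it. Pressing takes 2 to 3 N here, 4 N at x = -50 mm
- reagent_bottle: white reagent bottle, 52 mm across, 115 mm tall, blue cap; a bystander. Origin at the centre of its underside
- amber_jar: amber jar, 48 mm across, 75 mm tall, black lid; a bystander. Origin at the centre of its underside
- blue_rack: blue tube rack, 130 x 84 x 45 mm, with white-capped tubes; a bystander. Origin at the centre of its underside
- beaker: glass beaker, 68 mm across, 75 mm tall; a bystander. Origin at the centre of its underside
- tube_red: single tube standing upright, 16 mm across, 48 mm tall, red cap; a bystander. Origin at the centre of its underside
- tube_blue: single tube standing upright, 16 mm across, 48 mm tall, blue cap; a bystander. Origin at the centre of its underside
- tip_box: blue pipette-tip box with a clear lid, 122 x 84 x 56 mm; a bystander. Origin at the centre of its underside
Things that resemble listed ones, but are neither listed nor needed, are in the scene too. Of the things shaped like the rack, the yellow one is meant.

How it is judged (in metres and radians):
On the way, in this order (a step that is already met when the one before it is completed fails the run):
1. a finger holds the paddle down and the flap is open while the rack is still outside (value of joint flap above 0.5 rad and contact force between the fingers and paddle above 0.3 N and x of rack_center in the frame of nest below 0.005 m), for 0.2 s.
2. with a finger still holding the flap open, the rack is pushed home under it (value of joint flap above 0.45 rad and contact force between the fingers and paddle above 0.3 N and x of rack_center in the frame of nest above 0.029 m), for 0.1 s.
At the end, for the whole second after the job is handed in: The rack lies flat in the lane, home against the end stop (within 7 mm, and within 6 mm of the lane's centre line), at rest; the flap is let go and its lip rests on the rack's bare top (flap angle 0.27 to 0.40 rad, pressing with more than 0.5 N) (x of rack_center in the frame of nest between 0.028 and 0.04 m and y of rack_center in the frame of nest between -0.006 and 0.006 m and angle between rack_center's own z axis and vertical below 0.05 rad and value of joint flap between 0.27 and 0.4 rad and contact force between flap and rack above 0.5 N and linear speed of rack below 0.01 m/s); the robot touches nothing.
It fails at once if the flap strikes or scrapes the tube caps (over 0.5 N) (contact force between flap and cap_row1 above 0.5 N or contact force between flap and cap_row2 above 0.5 N or contact force between flap and cap_row3 above 0.5 N or contact force between flap and cap_row4 above 0.5 N or contact force between flap and cap_row5 above 0.5 N).
It fails at once if the rack is lifted (10 mm) or tipped (z of rack_center in the frame of nest above 0.03 m or angle between rack_center's own z axis and vertical above 0.15 rad).
It fails at once if a bystander is moved more than 15 mm (distance of any of reagent_bottle, amber_jar, blue_rack, beaker, tube_red, tube_blue, tip_box from where it was at the start of the episode above 0.015 m).
It also fails if it takes over 69 s, if anything falls off the work surface, if the arm or the gripper's body presses on something with over 40 N, if the wrist force passes 120 N, or if a joint passes its speed limit or range.

## Working session

There is one attempt and no reset: what is moved stays moved. The work goes in short steps, Python scripts to look and compute and a tool call to move; the robot and the scene stay as the last step left them, time stands still between calls to the robot, and variables do not carry over. Pictures are saved under pics/ and viewed, and the job is handed in when it is done.

Besides the shell and the picture viewer there is one more tool, called after ">>>" as name([rows], argument=value, ...), one row to a line, values as JSON. carry_out: Moves the arm, as the interface text tells. Its arguments: {"type":"object","properties":{"targets":{"type":"array","items":{"type":"array"}}},"required":["targets"]}

```bash
mkdir -p pics
cat > h.py <<'E'
import numpy as np, cv2
from workcell import monitor, vision, order, find_in, regions_of, place_of
def cam(n):
    m=vision.camera_model(n); R,_=cv2.Rodrigues(np.array(m['rvec'],float)); return np.array(m['K'],float),R,np.array(m['tvec'],float).ravel()
def c2w(n,p):
    K,R,t=cam(n); return R.T@(np.array(p)-t)
def proj(n,P):
    K,R,t=cam(n); q=(R@np.atleast_2d(P).T).T+t; q=q@K.T; return q[:,:2]/q[:,2:]
def onz(n,uv,z):
    K,R,t=cam(n); d=R.T@np.linalg.inv(K)@np.array([uv[0],uv[1],1.]); o=-R.T@t; return o+d*(z-o[2])/d[2]
def save(n,f):
    im=vision.get_image(n); cv2.imwrite('pics/'+f,im[:,:,::-1]); return im
E
python3 - <<'E'
from h import *
print(monitor.get_obs())
for n in ['scene','top']:
    save(n,n+'0.png')
    K,R,t=cam(n); print(n,(-R.T@t).round(),K.round())
    for q in ['nest','lane_end','rack_center','cap_row','lip_edge','paddle_mid','rack']:
        for r in place_of(q,n)[:3]: print(q,round(r['confidence'],2),c2w(n,r['point']).round(1))
E
```

```text
{'t': 0.0, 'qpos': array([-1.21400188e+00,  4.23830425e-01,  1.63068945e+00, -6.31369320e-06,
        1.08858944e+00, -1.89566769e-02]), 'qvel': array([ 0.00125148,  0.00019827, -0.00030999,  0.00052905, -0.00031618,
        0.0015639 ]), 'joint_torque': array([ 1.49477262e-03, -5.44621038e+01, -2.73666179e+01,  6.44217012e-02,
        2.26643309e-02, -6.40022631e-05]), 'ee_pos': array([ 229.21068021, -580.85618003,  221.90841212]), 'orientation': array([-3.08484206e+00, -5.86487822e-01,  4.08981308e-04]), 'ft_force': array([ 0.79243943, -0.45459881,  0.39337367]), 'moment': array([ 0.00537221, -0.02993493, -0.02600146]), 'width': 87.82243854328595}
scene [ 888. -519.  847.] [[436.   0. 322.]
 [  0. 436. 201.]
 [  0.   0.   1.]]
nest 0.65 [585.9 -58.2   4.9]
nest 0.57 [501.7  19.7  69.8]
lane_end 0.83 [688.7 -35.9   4.1]
rack_center 0.79 [ 287.7 -260.2   13.6]
rack_center 0.76 [562.6 -57.2  25.9]
rack_center 0.76 [595.5 343.5  15.1]
cap_row 0.92 [619.4 -46.1  38.1]
cap_row 0.85 [ 311.3 -206.9   31.7]
cap_row 0.81 [529.7 345.5  37.4]
lip_edge 0.66 [662.  -38.   11.3]
lip_edge 0.41 [ 581.7 -189.    -2.7]
paddle_mid 0.7 [502.8  18.4  70.6]
paddle_mid 0.3 [504.8 137.2  -1. ]
paddle_mid 0.16 [564.6 -57.9   8.5]
rack 0.85 [ 287.5 -261.2   -1.2]
rack 0.74 [591.5 344.7  -3.3]
rack 0.71 [566.2 -60.5   6.6]
top [ 346.   35. 1166.] [[428.   0. 326.]
 [  0. 428. 196.]
 [  0.   0.   1.]]
lane_end 0.66 [688.6 -40.4   8.2]
lane_end 0.3 [560.2 -61.2  20.4]
rack_center 0.87 [562.2 -60.2  21.2]
rack_center 0.7 [338.  192.9  15.6]
rack_center 0.67 [593.9 342.    9.4]
cap_row 0.96 [ 316.1 -205.1   33. ]
cap_row 0.89 [619.2 -48.5  41.4]
cap_row 0.78 [328.1 250.3  31.3]
lip_edge 0.78 [659.  -43.5   9.4]
paddle_mid 0.63 [498.  17.  62.]
rack 0.85 [334.2 189.8   2.8]
rack 0.67 [563.4 -61.    8. ]
rack 0.58 [ 289.8 -259.9    0.9]
```

View pics/scene0.png

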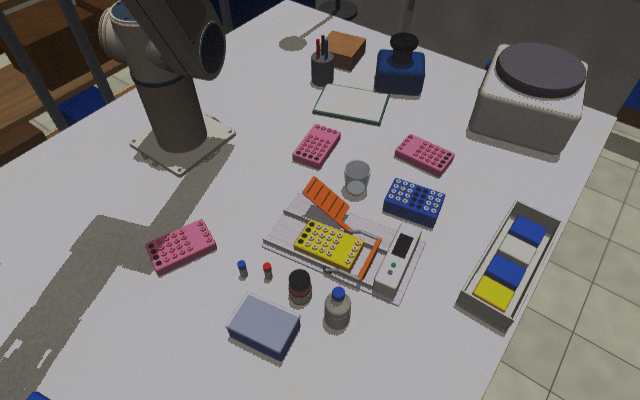

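View pics/top0.png

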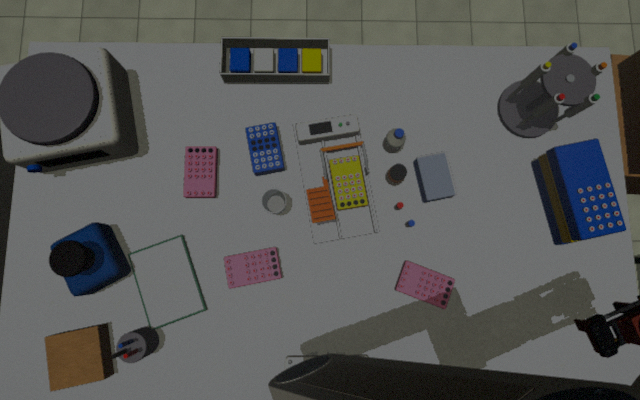

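The rack that fits is the yellow one in the white-fenced lane, at scene (330,243) and top (348,180). The others, pink at scene (180,245), (317,145) and (425,154), blue at (415,200), and the yellow block in the tray at (494,292), are the wrong colour or outside the lane. I'll confirm with an enlarged crop.

Run:
```python
import cv2
a=cv2.imread('pics/top0.png')[105:250,280:400]; b=cv2.imread('pics/scene0.png')[170:310,255:435]
cv2.imwrite('pics/topc.png',cv2.resize(a,None,fx=4.1,fy=4.1,interpolation=cv2.INTER_CUBIC))
cv2.imwrite('pics/scenec.png',cv2.resize(b,None,fx=4.2,fy=4.2,interpolation=cv2.INTER_CUBIC))
```

```text
(no output)
```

View pics/topc.png

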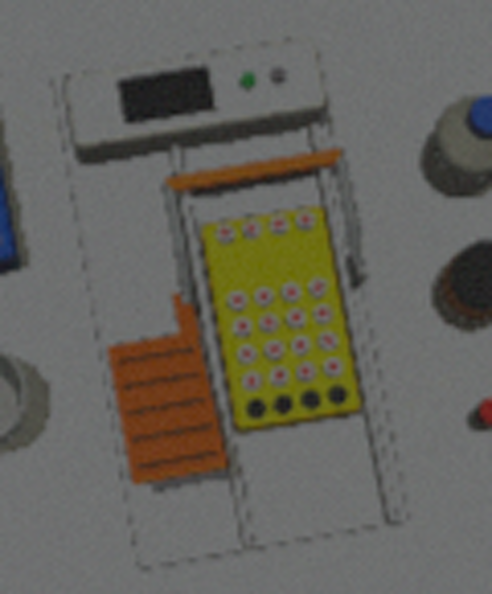

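View pics/scenec.png

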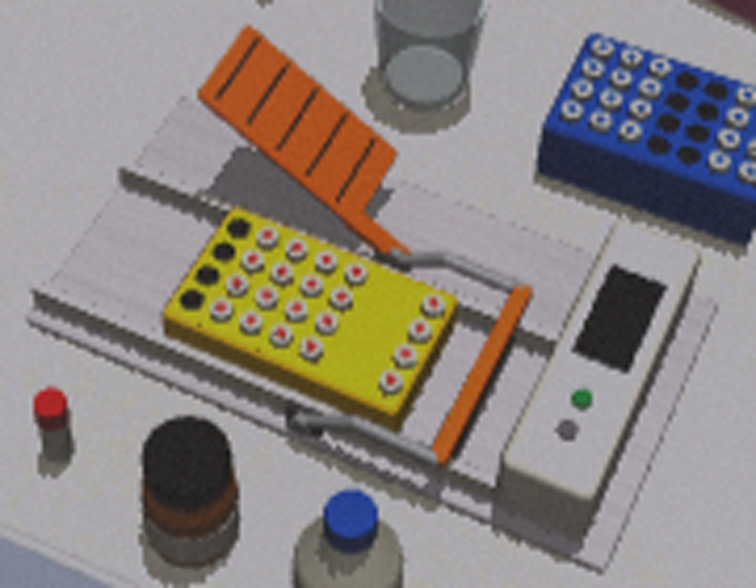

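The crops confirm it: yellow rack, white red-dotted caps, front row ahead of a bare strip, in the lane just before the flap lip. Next I fit the nest pose to the plate corners.

```bash
cat > fit.py <<'E'
from h import *
from scipy.optimize import least_squares
L=np.array([[170,121,6],[170,-61,6],[-170,-61,6],[-170,121,6]],float)
T=np.array([[57,80],[322,37],[405,517],[140,567]])/4.1+[280,105]-0.4
S=np.array([[715,305],[603,570],[30,320],[185,97]])/4.2+[255,170]-0.4
def W(p,L): 
    c,s=np.cos(p[2]),np.sin(p[2]); return np.c_[p[0]+c*L[:,0]-s*L[:,1],p[1]+s*L[:,0]+c*L[:,1],L[:,2]]
f=lambda p:np.r_[(proj('top',W(p,L))-T).ravel(),(proj('scene',W(p,L))-S).ravel()]
E
python3 - <<'E'
from fit import *
for g in (f,lambda p:f(p)[:8],lambda p:f(p)[8:]):
    r=least_squares(g,[586,-58,0.16],x_scale=[1,1,.01],loss='soft_l1');print(r.x,r.fun.round(1))
p=least_squares(f,[586,-58,0.16],x_scale=[1,1,.01]).x
np.save('p.npy',p)
def inv(P): 
    c,s=np.cos(p[2]),np.sin(p[2]); d=np.array(P[:2])-p[:2]; return np.r_[c*d[0]+s*d[1],-s*d[0]+c*d[1]].round(1)
for n,P in dict(lane=(688.6,-38),rack=(562.5,-59),cap=(619.3,-47.5),lip=(660,-41),pad=(500,17.5)).items(): print(n,inv(P))
for q in ['reagent_bottle','amber_jar','tube_red','tube_blue','beaker','blue_rack','tip_box']:
    for n in ['top','scene']:
        r=place_of(q,n)[:1]
        if r: w=c2w(n,r[0]['point']); print(q,n,w.round(0),inv(w))
# overlay
for n in ['top','scene']:
    im=cv2.imread(f'pics/{n}0.png'); 
    im=cv2.resize(im,None,fx=1,fy=1)
    s=4; 
    x0,y0,w,h=(280,105,120,145) if n=='top' else (255,170,180,140)
    c=cv2.resize(im[y0:y0+h,x0:x0+w],None,fx=s,fy=s,interpolation=cv2.INTER_CUBIC)
    def line(pts,col):
        q=(proj(n,W(p,np.array(pts,float)))-[x0,y0]+.5)*s
        cv2.polylines(c,[q.round().astype(int)],True,col,1)
    line(L,(255,0,0))
    line([[105,45,6],[105,-45,6],[-170,-45,6],[-170,45,6]],(0,255,0))
    u=np.array([-np.cos(.57),np.sin(.57)])
    line([[30*u[0],57,18+30*u[1]+5],[145*u[0],57,18+145*u[1]+5],[145*u[0],117,18+145*u[1]+5],[30*u[0],117,18+30*u[1]+5]],(255,0,255))
    rx=inv((562.5,-59))[0]
    line([[rx-70,42,34],[rx+70,42,34],[rx+70,-42,34],[rx-70,-42,34]],(0,0,255))
    cv2.imwrite(f'pics/ov_{n}.png',c)
E
```

```text
[ 5.86832880e+02 -5.73626387e+01  1.67894882e-01] [-0.5 -0.6 -1.7 -0.1  1.   1.  -0.4  0.3  1.1  0.2  0.1  1.2 -1.4 -0.4
 -0.3  0. ]
[ 5.87079190e+02 -5.86384885e+01  1.62132683e-01] [ 0.2 -0.9 -0.9 -0.2  1.1  1.1 -0.3  0. ]
[ 5.86490451e+02 -5.64495027e+01  1.71011010e-01] [ 1.1 -0.4  0.4  0.6 -1.3 -0.6 -0.4 -0.1]
lane [103.6   2.2]
rack [-24.3   2.4]
cap [33.7  4.3]
lip [74.9  4. ]
pad [-73.2  88.3]
reagent_bottle top [ 676. -183.    3.] [  66.8 -138.3]
reagent_bottle scene [ 672. -186.    1.] [  62.1 -141.1]
amber_jar top [ 583. -194.   -1.] [ -26.2 -133.7]
tube_red top [657. 164.   0.] [105.5 206.5]
tube_red scene [ 497. -200.   -2.] [-112.4 -125.9]
tube_blue top [ 449. -224.   -0.] [-163.3 -141.3]
tube_blue scene [ 454. -220.    4.] [-157.9 -138.3]
beaker top [506. 139.  -1.] [-46.7 207.2]
beaker scene [505. 136.  -3.] [-48.3 204.5]
blue_rack top [659. 164.  -2.] [107.6 206.4]
blue_rack scene [657. 167.   2.] [106.9 209.7]
tip_box top [ 578. -290.    0.] [ -47.5 -227.7]
tip_box scene [ 578. -294.   -0.] [ -47.5 -231.8]
```

View pics/ov_top.png

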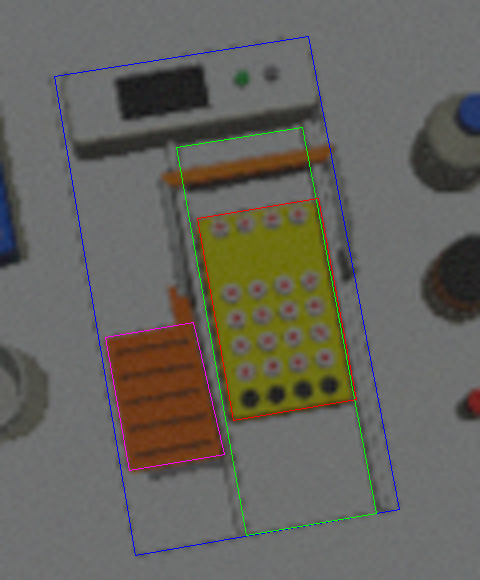

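View pics/ov_scene.png

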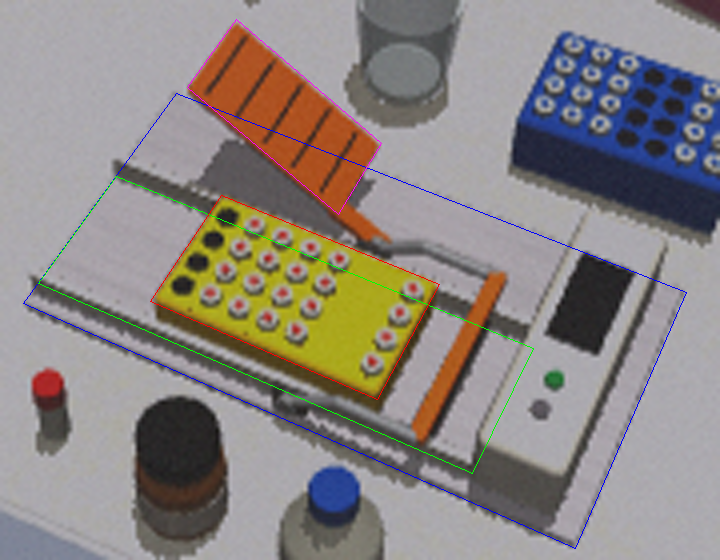

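>>> carry_out([
  [[0,0,-1],[10,24,0],87],
  [[0,0,-2],[22,52,0],87],
  [[0,0,-4],[35,82,0],87],
  [[0,0,-5],[48,112,0],87],
  [[0,0,-6],[61,142,0],87],
  [[0,0,-8],[74,172,0],87],
  [[0,0,-9],[87,202,0],87],
  [[0,0,-10],[99,232,0],87],
  [[0,0,-11],[111,260,0],87],
  [[0,0,-12],[120,280,0],87],
])

```text
t: 2.33
ee_pos: [349.8, -299.2, 222.8]
orientation: [-3.13, -0.261, -0.0]
ft_force: [0.3, 0.4, -0.2]
width: 87.0
```

>>> carry_out([
  [[0,0,0],[8,20,0],87],
  [[0,0,0],[20,47,0],87],
  [[0,0,0],[32,75,-3],87],
  [[0,0,0],[44,104,-6],87],
  [[0,0,0],[57,134,-12],87],
  [[0,0,0],[70,164,-18],87],
  [[0,0,0],[83,194,-24],87],
  [[0,0,0],[95,222,-30],87],
  [[0,0,0],[107,250,-36],87],
  [[0,0,0],[116,274,-40],87],
])

```text
t: 3.17
ee_pos: [466.1, -25.5, 182.4]
orientation: [-3.131, -0.262, -0.001]
ft_force: [0.5, -0.3, -0.0]
width: 86.8
```

```bash
cat > st.py <<'E'
from h import *
from scipy.spatial.transform import Rotation as Rn
p=np.load('p.npy')
def st():
    o=monitor.get_obs(); d=o['ee_pos'][:2]-p[:2]; c,s=np.cos(p[2]),np.sin(p[2])
    M=Rn.from_rotvec(o['orientation']).as_matrix()
    print('t',round(o['t'],2),'world',o['ee_pos'].round(1),'nest',(c*d[0]+s*d[1]).round(1),(-s*d[0]+c*d[1]).round(1),'F',o['ft_force'].round(1),'w',o['width'].round(1),'yaw y-axis deg',np.degrees(np.arctan2(M[1,1],M[0,1])).round(1),'z',M[:,2].round(3),'M',o['moment'].round(2))
E
python3 - <<'E'
from st import *
print(p,np.degrees(p[2])); st(); save('top','top1.png'); save('scene','scene1.png')
a=cv2.imread('pics/top1.png')[90:270,240:440];cv2.imwrite('pics/t1.png',cv2.resize(a,None,fx=3,fy=3,interpolation=cv2.INTER_CUBIC))
E
```

```text
[ 5.86822366e+02 -5.73671635e+01  1.67007456e-01] 9.56882239506031Traceback (most recent call last):
  File "<stdin>", line 2, in <module>
  File "st.py", line 7, in st
    print('t',round(o['t'],2),'world',o['ee_pos'].round(1),'nest',(c*d[0]+s*d[1]).round(1),(-s*d[0]+c*d[1]).round(1),'F',o['ft_force'].round(1),'w',o['width'].round(1),'yaw y-axis deg',np.degrees(np.arctan2(M[1,1],M[0,1])).round(1),'z',M[:,2].round(3),'M',o['moment'].round(2))
                                                                                                                                                    ^^^^^^^^^^^^^^^^
AttributeError: 'float' object has no attribute 'round'
```

```bash
sed -i "s/o\['width'\].round(1)/round(o['width'],1)/" st.py
python3 - <<'E'
from st import *
st(); save('top','top1.png'); save('scene','scene1.png')
a=cv2.imread('pics/top1.png')[90:270,240:440];cv2.imwrite('pics/t1.png',cv2.resize(a,None,fx=3,fy=3,interpolation=cv2.INTER_CUBIC))
E
```

```text
t 3.17 world [466.1 -25.5 182.4] nest -113.8 51.5 F [ 0.5 -0.3 -0. ] w 86.8 yaw y-axis deg -80.4 z [ 0.  0. -1.] M [-0.01 -0.02 -0.02]
```

View pics/scene1.png

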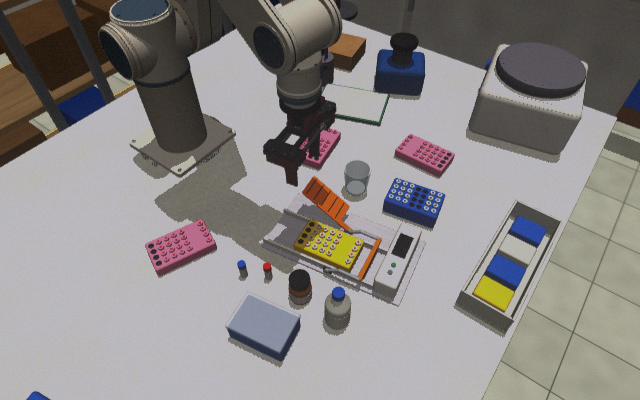

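The gripper is above the paddle, with the right finger at (292,170), over the lane behind the rack. I'm descending now.

>>> carry_out([
  [[0,0,0],[0,0,-10],87],
  [[0,0,0],[0,0,-25],87],
  [[0,0,0],[0,0,-40],87],
  [[0,0,0],[0,0,-55],87],
  [[0,0,0],[0,0,-68],87],
  [[0,0,0],[0,0,-76],87],
  [[0,0,0],[0,0,-82],87],
  [[0,0,0],[0,0,-88],87],
  [[0,0,0],[0,0,-94],87],
  [[0,0,0],[0,0,-100],87],
])

```text
t: 4.1
ee_pos: [465.8, -27.6, 82.6]
orientation: [3.131, 0.26, 0.002]
ft_force: [-0.4, 0.8, 0.2]
width: 87.2
```

Run:
```python
from st import *
st(); save('top','top2.png'); save('scene','scene2.png')
a=cv2.imread('pics/scene2.png')[130:310,235:435];cv2.imwrite('pics/s2.png',cv2.resize(a,None,fx=3.3,fy=3.3,interpolation=cv2.INTER_CUBIC))
```

```text
t 4.1 world [465.8 -27.6  82.6] nest -114.4 49.5 F [-0.4  0.8  0.2] w 87.2 yaw y-axis deg -80.5 z [ 0.001 -0.    -1.   ] M [0.07 0.08 0.02]
```

View pics/s2.png

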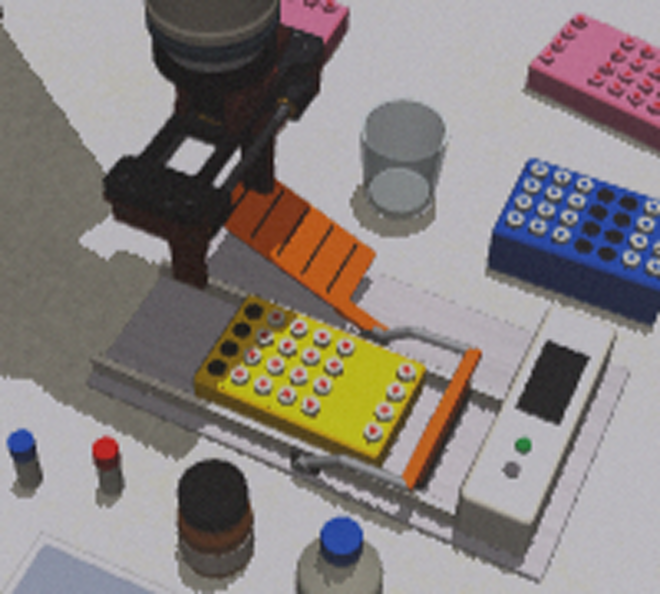

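The paddle finger is on the paddle's near end, and the lane finger is in the lane behind the rack with clearance. I'm pressing on down.

>>> carry_out([
  [[0,0,0],[0,0,-6],87],
  [[0,0,0],[0,0,-12],87],
  [[0,0,0],[0,0,-18],87],
  [[0,0,0],[0,0,-24],87],
  [[0,0,0],[0,0,-30],87],
  [[0,0,0],[0,0,-36],87],
  [[0,0,0],[0,0,-42],87],
  [[0,0,0],[0,0,-48],87],
  [[0,0,0],[0,0,-52],87],
  [[0,0,0],[0,0,-55],87],
])

```text
t: 5.03
ee_pos: [465.0, -27.3, 27.0]
orientation: [-3.131, -0.261, 0.001]
ft_force: [-0.5, 1.0, 2.0]
width: 87.1
```

Run:
```python
from st import *
st(); save('top','top3.png'); save('scene','scene3.png')
a=cv2.imread('pics/scene3.png')[130:310,235:435];cv2.imwrite('pics/s3.png',cv2.resize(a,None,fx=3.3,fy=3.3,interpolation=cv2.INTER_CUBIC))
```

```text
t 5.03 world [465.  -27.3  27. ] nest -115.1 49.9 F [-0.5  1.   2. ] w 87.1 yaw y-axis deg -80.5 z [-0.001  0.    -1.   ] M [0.06 0.23 0.04]
```

View pics/s3.png

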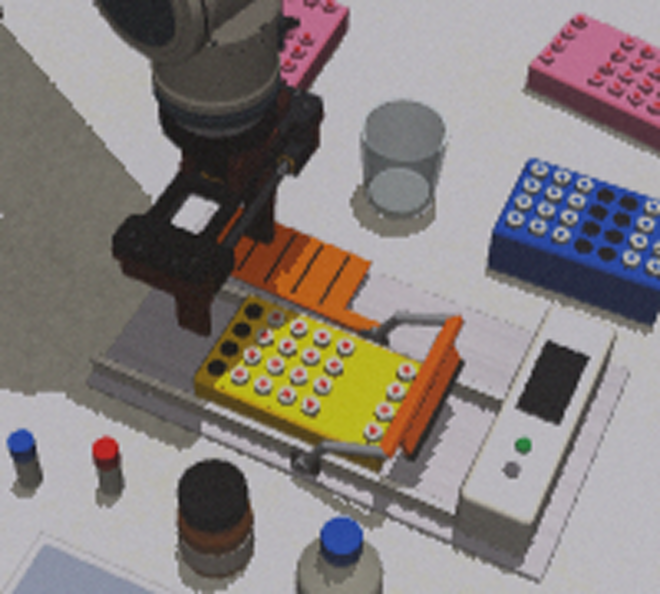

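The flap is opening, with 2 N on the paddle. I'm pressing to the limit gently.

>>> carry_out([
  [[0,0,0],[0,0,-2],87],
  [[0,0,0],[0,0,-4],87],
  [[0,0,0],[0,0,-6],87],
  [[0,0,0],[0,0,-7],87],
  [[0,0,0],[0,0,-8],87],
  [[0,0,0],[0,0,-8],87],
  [[0,0,0],[0,0,-8],87],
])

```text
t: 5.72
ee_pos: [465.5, -27.4, 20.0]
orientation: [3.131, 0.261, 0.0]
ft_force: [-1.1, -0.5, 8.5]
width: 87.2
```

Run:
```python
from st import *
st(); save('top','top4.png'); save('scene','scene4.png')
a=cv2.imread('pics/scene4.png')[130:310,235:435];cv2.imwrite('pics/s4.png',cv2.resize(a,None,fx=3.3,fy=3.3,interpolation=cv2.INTER_CUBIC))
```

```text
t 5.72 world [465.5 -27.4  20. ] nest -114.7 49.7 F [-1.1 -0.5  8.5] w 87.2 yaw y-axis deg -80.5 z [ 0.  0. -1.] M [0.27 0.46 0.11]
```

View pics/s4.png

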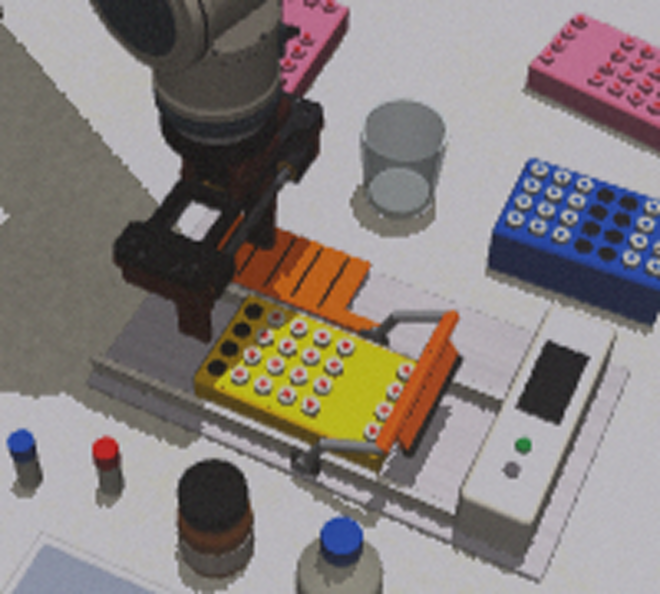

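The flap is fully open at the limit, with about 8 N on the paddle, the lip above the caps and the rack still outside. I start pushing along the lane.

>>> carry_out([
  [[0,0,0],[3,0.5,0],87],
  [[0,0,0],[6,1,0],87],
  [[0,0,0],[9,1.5,0],87],
  [[0,0,0],[12,2,0],87],
  [[0,0,0],[15,2.5,0],87],
  [[0,0,0],[18,3,0],87],
  [[0,0,0],[21,3.5,0],87],
  [[0,0,0],[24,4,0],87],
  [[0,0,0],[27,4.5,0],87],
  [[0,0,0],[30,5,0],87],
])

```text
t: 6.65
ee_pos: [490.0, -22.4, 19.4]
orientation: [-3.13, -0.263, 0.017]
ft_force: [-14.9, -3.4, 18.5]
width: 86.7
```

Run:
```python
from st import *
st(); save('top','top5.png'); save('scene','scene5.png')
a=cv2.imread('pics/scene5.png')[130:310,235:435];cv2.imwrite('pics/s5.png',cv2.resize(a,None,fx=3.3,fy=3.3,interpolation=cv2.INTER_CUBIC))
```

```text
t 6.65 world [490.  -22.4  19.4] nest -89.6 50.6 F [-14.9  -3.4  18.5] w 86.7 yaw y-axis deg -80.4 z [-0.011  0.    -1.   ] M [-0.    2.75  0.45]
```

View pics/s5.png

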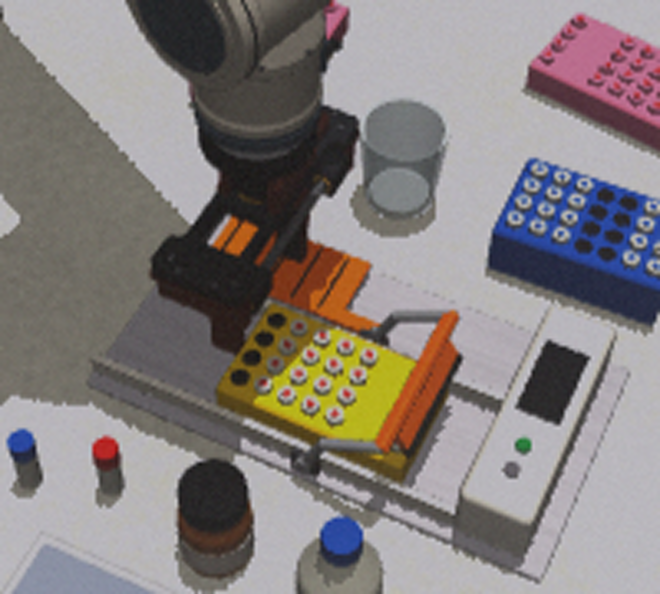

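The rack is moving and the front cap row is passing under the lip. Paddle force has grown to 18 N, so I ease up by 1 mm and continue.

>>> carry_out([
  [[0,0,0],[0,0,0.5],87],
  [[0,0,0],[0,0,1],87],
  [[0,0,0],[3,0.5,1],87],
  [[0,0,0],[6,1,1],87],
])

```text
t: 7.08
ee_pos: [499.0, -21.3, 20.5]
orientation: [-3.13, -0.261, 0.007]
ft_force: [-5.3, -2.1, 5.4]
width: 87.2
```

Run:
```python
from st import *
st()
```

```text
t 7.08 world [499.  -21.3  20.5] nest -80.6 50.1 F [-5.3 -2.1  5.4] w 87.2 yaw y-axis deg -80.5 z [-0.005  0.    -1.   ] M [0.16 1.15 0.17]
```

>>> carry_out([
  [[0,0,0],[3,0.5,0],87],
  [[0,0,0],[6,1,0],87],
  [[0,0,0],[9,1.5,0],87],
  [[0,0,0],[12,2,0],87],
  [[0,0,0],[15,2.5,0],87],
  [[0,0,0],[18,3,0],87],
  [[0,0,0],[21,3.5,0],87],
])

```text
t: 7.67
ee_pos: [519.4, -17.9, 20.5]
orientation: [-3.13, -0.262, 0.009]
ft_force: [-9.2, -2.6, 11.0]
width: 86.7
```

Run:
```python
from st import *
st(); save('top','top6.png'); save('scene','scene6.png')
a=cv2.imread('pics/scene6.png')[130:310,235:435];cv2.imwrite('pics/s6.png',cv2.resize(a,None,fx=3.3,fy=3.3,interpolation=cv2.INTER_CUBIC))
```

```text
t 7.67 world [519.4 -17.9  20.5] nest -59.9 50.1 F [-9.2 -2.6 11. ] w 86.7 yaw y-axis deg -80.4 z [-0.006  0.    -1.   ] M [0.02 1.69 0.19]
```

View pics/s6.png

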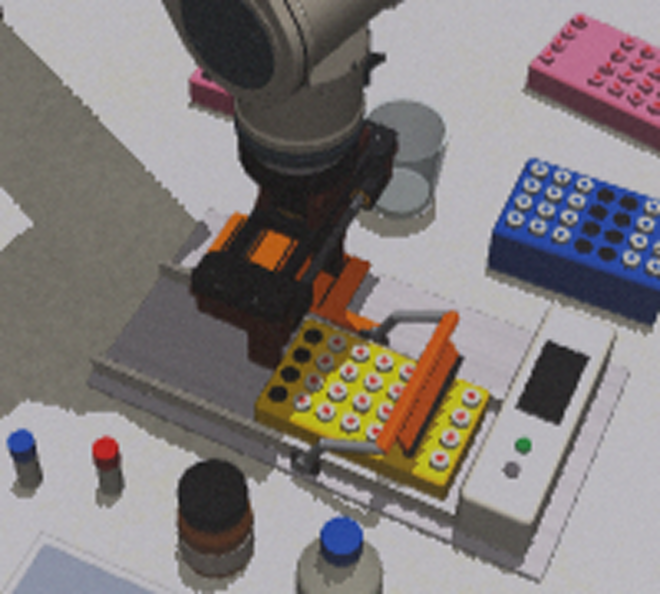

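The front cap row is past the lip, with a gap of about 15 mm left to the end stop. I continue more slowly.

>>> carry_out([
  [[0,0,0],[2,0.3,0.3],87],
  [[0,0,0],[4,0.6,0.3],87],
  [[0,0,0],[6,1,0.3],87],
  [[0,0,0],[8,1.3,0.3],87],
  [[0,0,0],[10,1.6,0.3],87],
  [[0,0,0],[11,1.8,0.3],87],
  [[0,0,0],[12,2,0.3],87],
])

```text
t: 8.35
ee_pos: [532.4, -16.1, 20.8]
orientation: [-3.131, -0.26, 0.007]
ft_force: [-12.3, -4.2, 11.3]
width: 87.0
```

```bash
cat > look.py <<'E'
from st import *
import sys
k=sys.argv[1]
st(); save('top',f'top{k}.png'); save('scene',f'scene{k}.png')
a=cv2.imread(f'pics/scene{k}.png')[150:310,235:435];cv2.imwrite(f'pics/s{k}.png',cv2.resize(a,None,fx=3.3,fy=3.3,interpolation=cv2.INTER_CUBIC))
c,s=np.cos(p[2]),np.sin(p[2])
for n in ['top','scene']:
  for q in ['rack_center','cap_row']:
    for r in place_of(q,n):
      w=c2w(n,r['point']); d=w[:2]-p[:2]; x,y=c*d[0]+s*d[1],-s*d[0]+c*d[1]
      if abs(y)<20 and abs(x)<150: print(n,q,round(r['confidence'],2),round(x,1),round(y,1),w[2].round(1))
E
python3 look.py 7
```

```text
t 8.35 world [532.4 -16.1  20.8] nest -46.8 49.7 F [-12.3  -4.2  11.3] w 87.0 yaw y-axis deg -80.5 z [-0.005 -0.    -1.   ] M [-1.01  2.04 -0.32]
top cap_row 0.5 96.4 2.7 42.7
scene rack_center 0.55 33.9 2.2 22.0
scene cap_row 0.79 93.8 3.8 39.3
```

View pics/s7.png

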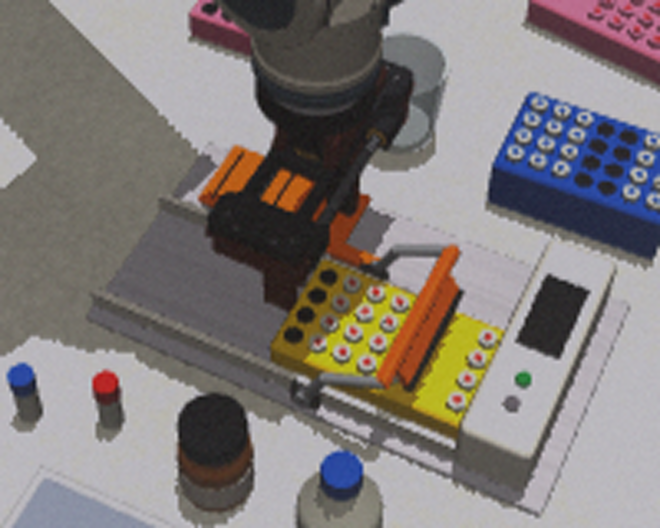

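The front appears to be at the end stop and the moment has shifted. A small extra push will confirm it.

>>> carry_out([
  [[0,0,0],[1,0.2,0],87],
  [[0,0,0],[2,0.3,0],87],
  [[0,0,0],[3,0.5,0],87],
  [[0,0,0],[3,0.5,0],87],
  [[0,0,0],[3,0.5,0],87],
])

```text
t: 9.07
ee_pos: [532.5, -16.1, 20.7]
orientation: [-3.13, -0.259, 0.015]
ft_force: [-18.8, -6.6, 18.5]
width: 86.9
```

```bash
python3 look.py 8
```

```text
t 9.07 world [532.5 -16.1  20.7] nest -46.7 49.8 F [-18.8  -6.6  18.5] w 86.9 yaw y-axis deg -80.5 z [-0.01 -0.   -1.  ] M [-1.53  2.92 -0.62]
top cap_row 0.8 96.0 3.9 44.6
scene rack_center 0.63 34.7 -0.3 24.0
scene cap_row 0.78 93.4 3.0 37.2
```

The TCP did not move under a further 3 mm of command and the force rose, so the rack is home. I back off while holding the paddle, then rise slowly.

>>> carry_out([
  [[0,0,0],[-2,-0.3,0],87],
  [[0,0,0],[-4,-0.7,0],87],
  [[0,0,0],[-6,-1,0],87],
  [[0,0,0],[-8,-1.3,0],87],
  [[0,0,0],[-10,-1.7,0],87],
  [[0,0,0],[-10,-1.7,0],87],
])

```text
t: 9.87
ee_pos: [528.8, -17.1, 21.4]
orientation: [3.13, 0.261, 0.005]
ft_force: [2.8, 0.2, 1.9]
width: 87.2
```

```bash
python3 look.py 9
```

```text
t 9.87 world [528.8 -17.1  21.4] nest -50.5 49.3 F [2.8 0.2 1.9] w 87.2 yaw y-axis deg -80.5 z [ 0.003 -0.    -1.   ] M [ 0.17 -0.37 -0.13]
top cap_row 0.57 97.7 4.8 42.8
scene rack_center 0.6 37.5 0.3 24.8
scene cap_row 0.88 91.1 4.3 39.0
```

View pics/s9.png

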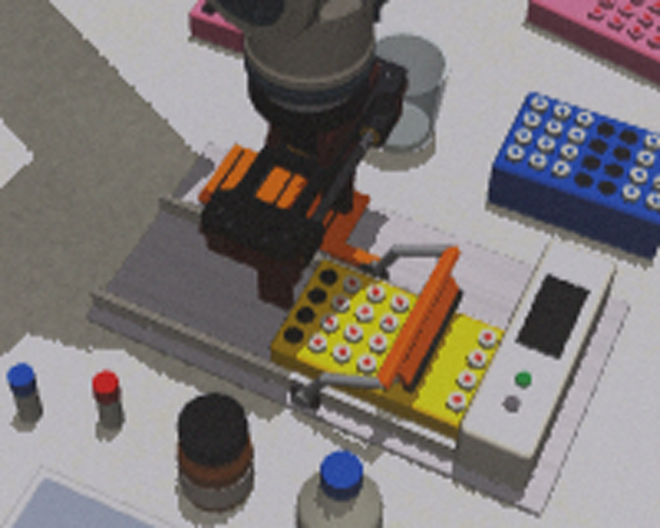

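The rack stayed home and the finger is clear of its rear face. Now I release the flap slowly.

>>> carry_out([
  [[0,0,0],[0,0,1.5],87],
  [[0,0,0],[0,0,3],87],
  [[0,0,0],[0,0,4.5],87],
  [[0,0,0],[0,0,6],87],
  [[0,0,0],[0,0,7.5],87],
  [[0,0,0],[0,0,9],87],
  [[0,0,0],[0,0,10.5],87],
  [[0,0,0],[0,0,12],87],
  [[0,0,0],[0,0,13.5],87],
  [[0,0,0],[0,0,15],87],
])

```text
t: 11.0
ee_pos: [526.9, -17.1, 36.0]
orientation: [-3.131, -0.261, 0.002]
ft_force: [-0.6, -0.4, -0.4]
width: 87.2
```

>>> carry_out([
  [[0,0,0],[0,0,2],87],
  [[0,0,0],[0,0,5],87],
  [[0,0,0],[0,0,10],87],
  [[0,0,0],[0,0,18],87],
  [[0,0,0],[0,0,28],87],
  [[0,0,0],[0,0,40],87],
  [[0,0,0],[0,0,55],87],
  [[0,0,0],[0,0,70],87],
  [[0,0,0],[0,0,85],87],
  [[0,0,0],[0,0,100],87],
])

```text
t: 11.83
ee_pos: [527.5, -17.1, 137.9]
orientation: [3.131, 0.261, 0.002]
ft_force: [1.2, 0.5, 0.4]
width: 87.4
```

>>> carry_out([
  [[0,0,0],[-10,0,10],87],
  [[0,0,0],[-30,0,25],87],
  [[0,0,0],[-50,0,40],87],
  [[0,0,0],[-70,0,50],87],
  [[0,0,0],[-90,0,60],87],
  [[0,0,0],[-105,0,65],87],
  [[0,0,0],[-115,0,70],87],
  [[0,0,0],[-120,0,70],87],
  [[0,0,0],[-120,0,70],87],
])

```text
t: 12.58
ee_pos: [407.0, -17.1, 206.7]
orientation: [3.131, 0.261, 0.002]
ft_force: [0.2, 0.2, -0.3]
width: 87.5
```

```bash
python3 look.py 10
```

```text
t 12.58 world [407.  -17.1 206.7] nest -170.6 69.6 F [ 0.2  0.2 -0.3] w 87.5 yaw y-axis deg -80.5 z [ 0.001 -0.    -1.   ] M [-0.    0.02  0.02]
top rack_center 0.93 31.9 1.9 23.3
top cap_row 0.95 94.6 5.1 42.2
scene rack_center 0.83 34.1 1.2 21.1
scene cap_row 0.98 92.4 6.0 36.8
```

View pics/s10.png

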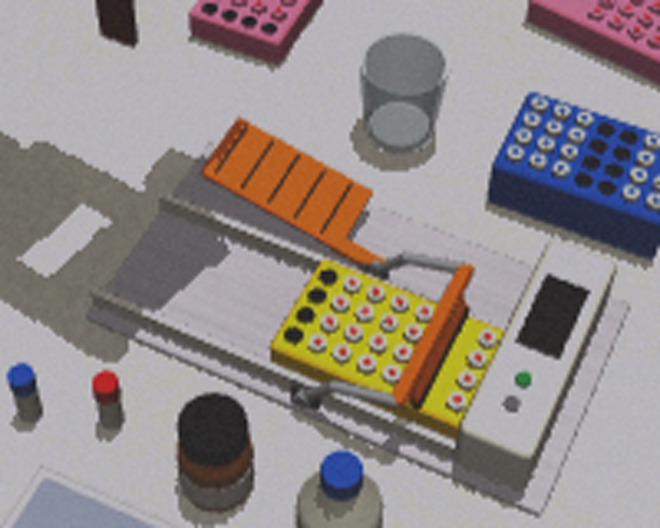

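The lip rests on the bare strip between the cap rows, the rack front is at the end stop, the gripper is clear with about zero force, and the bystanders look unmoved. I'm handing in.

```bash
python3 -c "
from h import *
print(order.close_job())"
```

```text
the job is handed in; nothing more can be done
None
```

I pressed the paddle to its stop with the left finger, pushed the rack under the open flap to the end stop with the right finger, and backed off. I then let the flap down slowly, drew clear, and handed the job in at about 12.6 s.

- **Rack home:** 3 mm of extra commanded push at the end moved nothing and only raised the force. The last detections put the rack centre at x = 32 to 34 mm and y = 1 to 2 mm in the nest frame (home is 35 and 0, measurement good to about 4 mm).
- **Flap:** in the last picture the lip rests on the bare strip between the cap rows. I had no direct reading of the flap angle or its force on the rack.
- **Clear of everything:** wrist force is near zero and, by eye in the last picture, the nearby bystanders had not moved.
- **Disagreement:** the front cap row read y = +5 to +6 mm, while the rack centre read +1 to +2 mm. The network points also sat 2 to 4 mm to the left of my nest fit before I moved anything, so I take this as an error in the fit.
- **Force peaks:** paddle force rose to about 18 N twice, once while pushing, which I eased by raising the finger 1 mm, and once in the push against the stop.

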